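# Fit the inner lid of a filter cavity and lift off its outer cap

## Task

Take the nested pair of lids by the inner lid's slim knob, carry the two together to the open filter cavity and lower them until the inner lid sits fully home on its rim, without dropping them, then let go of the knob. Then grip the outer cap by its neck and lift it alone straight up, about 10 cm, until it hangs level above the knob, leaving the inner lid seated and undisturbed. Finish while still holding the outer cap in the air over the cavity; do not put it down, and leave the other things on the bench alone.

Things in the scene. Friction and masses are not known exactly. Their poses are not given: they have to be found in the camera images.
- inner_lid: Loose aluminium lid, 220 g, lower one of the nested pair, upright. Origin: centre of its underside, z up. Upward: plug 95 mm across, 10 mm deep, tapered foot; flange 112 mm across from 10 to 16 mm; round knob 18 mm across on the axis from 16 to 82 mm, passing freely through the cap's neck and standing 34 mm out of it. Lifted by the knob, it carries the cap lying loosely on its flange.
- outer_cap: Loose grey plastic cap, 140 g, over the inner lid. Origin: centre of its disc's underside, z up; nested, 16 mm above the inner lid's origin. Disc 123 mm across, 4 mm thick; skirt 12 mm down from the origin, 117 mm inside; upright neck on the axis, a tube 44 mm outside, 32 mm inside, its top 32 mm above the origin. Grip the neck to lift the cap alone; its skirt clears the knob after 78 mm.
- cavity_open: Open filter cavity: upright aluminium canister fixed to the bench on a 130 mm square foot plate; 108 mm outside, bore 100 mm, 85 mm high, a copper post 61 mm high inside. Origin: centre of its underside, z up. Two small sockets stick out of its flanks low down, along its y axis.
- cavity_rim (a point): Centre of the open cavity's mouth at rim height, 85 mm above the bench. With the inner lid home, its flange lies on the rim, its origin is 10 mm below this point and the plug has 2.5 mm of play all round in the bore.
- inner_flange (a point): Centre of the underside of the inner lid's flange, on its axis 10 mm above the lid's origin; it meets the cavity rim point when the lid is home.
- inner_top (a point): Centre of the top of the inner lid's flange, on its axis 16 mm above the lid's origin; the outer cap's origin lies here while they are nested.
- cavity_closed: Bystander: a second, identical cavity fixed to the bench that already wears such an inner lid (fixed, knob top 157 mm above the bench). Origin at the centre of its underside. It can stand at any side of the open one.
- screwdriver: Bystander: loose screwdriver 180 mm long lying on the bench, origin at its middle underneath.
- tray: Bystander: loose grey open tray, 110 x 150 x 35 mm, origin at the centre of its underside.
- tape_roll: Bystander: loose black ring 68 mm across and 19 mm high lying flat, origin at the centre of its underside.
- adapter: Bystander: loose coaxial adapter, steel and brass, 36 mm long and 22 mm thick, lying on the bench, origin near its middle underneath.
There are look-alikes about, which are no part of the job. What is shaped like the outer_cap but orange or purple is not meant.

How it is judged:
On the way, in this order (a step that is already met when the one before it is completed fails the run):
1. the nested lids are home on the open cavity, the cap still over the inner lid, the knob let go (distance between inner_flange and cavity_rim below 0.005 m and angle between inner_lid's own z axis and vertical below 0.05 rad and distance between outer_cap and inner_top below 0.006 m and contact force between the fingers and inner_lid below 0.2 N), for 0.2 s.
2. the outer cap is lifted alone in the fingers while the inner lid stays home (distance between inner_flange and cavity_rim below 0.005 m and angle between inner_lid's own z axis and vertical below 0.05 rad and z of outer_cap in the frame of inner_top above 0.03 m and contact force between the fingers and outer_cap above 1 N), for 0.1 s.
At the end, for the whole second after the job is handed in: Inner lid home on the open cavity (flange within 5 mm of the rim centre, tilt < 0.05 rad), at rest, not touched by the fingers; fingers hold the outer cap (> 1 N) over 80 mm above where it lay, within 50 mm of the cavity axis, tilt < 0.2 rad, still, touching neither lid nor cavities (distance between inner_flange and cavity_rim below 0.005 m and angle between inner_lid's own z axis and vertical below 0.05 rad and z of outer_cap in the frame of inner_top above 0.08 m and horizontal distance between outer_cap and cavity_rim below 0.05 m and angle between outer_cap's own z axis and vertical below 0.2 rad and contact force between the fingers and outer_cap above 1 N and contact force between the fingers and inner_lid below 0.2 N and contact force between outer_cap and inner_lid below 0.1 N and contact force between outer_cap and cavity_open below 0.1 N and contact force between outer_cap and cavity_closed below 0.1 N and linear speed of outer_cap below 0.03 m/s and linear speed of inner_lid below 0.02 m/s); the arm keeps its last pose, push and grip.
It fails at once if the outer cap comes off the inner lid while the inner lid is not home on the cavity (or the inner lid is pulled off its seat with the cap) (z of outer_cap in the frame of inner_top above 0.01 m and not (distance between inner_flange and cavity_rim below 0.005 m and angle between inner_lid's own z axis and vertical below 0.05 rad)).
It fails at once if the inner lid is dropped (falls faster than 0.5 m/s out of the fingers) (contact force between the fingers and inner_lid below 0.05 N and linear speed of inner_lid above 0.5 m/s).
It fails at once if the screwdriver, tray, tape roll or adapter is pushed more than 30 mm (distance of any of screwdriver, tray, tape_roll, adapter from where it was at the start of the episode above 0.03 m).
It fails at once if the closed cavity is struck (over 10 N) (contact force between cavity_closed and anything else above 10 N).
It also fails if it takes over 64 s, if anything falls off the work surface, if the arm or the gripper's body presses on something with over 40 N, if the wrist force passes 120 N, or if a joint passes its speed limit or range.

## Robot

A 6-joint arm with a two-finger parallel gripper is mounted at the origin on the work surface. World frame = base frame: x ahead of the robot, y to its left, z up, the work surface at z = 0. Lengths are in m, angles in rad, forces in N, time in s.
With the tool pointing down it reaches from about 0.425 to 0.95 m from the base axis. Payload 3.5 kg.
Tool frame: the origin (TCP) lies between the finger pads; the fingertips stand 14 mm ahead of it and the grasp point (between the pads) lies 5 mm behind it; z points along the fingers, y is the direction in which the jaws open and shut (so a half turn about z gives the same grasp; the last joint's range is limited). The gripper opens to 85 mm and grips with 20 to 120 N. Pads are 22 mm wide; open, the fingers measure 114 mm over their backs; the gripper's body (76 mm by 85 mm) begins 54 mm behind the grasp point. The pads swing forward as they close: fully open they stand 13 mm farther back than shut.
Start: joints at [0.969, 0.286, 1.577, -0, 1.279, -0.15], TCP at [0.295, 0.607, 0.245] pointing down, gripper open.
Joint ranges: [-2.77, 2.77], [-0.9, 2.22], [0.21, 2.48], [-1.53, 4.67], [0.24, 2.81], [-2.84, 2.84]. Speed limits (rad/s): [2.79, 2.79, 3.14, 3.14, 3.14, 3.14].

## Interface

Orientations are given as a unit quaternion [x, y, z, w].
In Python, from plant import ctrl gives the robot as it stands. The module is installed in compiled form; this text tells all that it offers.
- The arm moves only by the tool servo_tool, never from a script. Its argument "increments" is text: rows parted by semicolons, each of 7 numbers parted by spaces: the turn, a rotation vector about the tool's x, y, z in rad, then the shift along the tool's x, y, z in cm, then the finger opening in cm, from 0 to 8.54. In form: ax ay az dx dy dz claw; .... A call has 1 to 10 rows; each row is the pose to reach, as a shift and turn from the pose commanded when the call began, along the tool's axes at that moment; what a row does not reach only later rows make up. A row lasts 1/12 s, in which the tool goes at most 41.7 mm and 7.16 degrees, less where a joint would pass 70% of its speed; a pose out of reach is approached as far as the arm can. A call with a gripper value outside its range is refused whole. The fingers move at their own pace and stop on an object; "grip_force" is the grip in N (left out, the last holds). Time passes only in rows, so rows that repeat a pose let the fingers close. It gives the time, the measured TCP pose, the force and the opening at its end, in the units of the state.
- ctrl.get_state(): the state, without advancing time (a new reading comes with each control period).
- ctrl.read_camera(name): name is "side" or "top" or "wrist"; returns (picture, depth): 420x560x3 uint8, red, green, blue; 420x560 float32, m along the optical axis (not along the pixel's ray), 0 where there is no reading.
- ctrl.camera_info(name): a dict with "camera_matrix" (3x3 intrinsics, pixels), "D" ([k1, k2, p1, p2, k3] as OpenCV has them; the pictures are not rectified), "world_to_cam" (4x4, takes a point from world to camera coordinates). Camera axes: x right, y down, z forward; pixel columns grow to the right and rows downward; lengths in m; the calibration is good to about 2 mm. A picture is of the moment at which its call begins: read the wrist's pose just before it. camera_info takes no time and is no camera call; for the wrist camera it gives the pose at the moment of the call.
- ctrl.sign_off(): hands the job in, once; it reports no verdict.
The state is a dict: "time": time; "qpos": joint angles; "dq": joint speeds; "joint_efforts": joint torques, N m; "eef_pos": TCP position; "tcp_rot": TCP orientation; "contact_force": force on the tool from outside, world axes, zero at the start; "wrist_torque": the same for the moment, N m; "opening": opening from 0.0 (shut) to 1.0 (fully open).
Only numpy, scipy, OpenCV 4.12 (cv2) and the standard library are available. Lean on these libraries where they do the work, as an engineer would, in place of code of your own. Each camera call takes 0.05 s, during which the arm holds its last target.

## Working session

There is one attempt and no reset: what is moved stays moved. The work goes in short steps, Python scripts to look and compute and a tool call to move; the robot and the scene stay as the last step left them, time stands still between calls to the robot, and variables do not carry over. Pictures are saved under pics/ and viewed, and the job is handed in when it is done.

Besides the shell and the picture viewer there is one more tool, called by a JSON object that holds its "op" and its "data", one argument or row to a line. servo_tool: Moves the arm, as the interface text tells. Its arguments: {"type":"object","properties":{"increments":{"type":"string"},"grip_force":{"type":"number"}},"required":["increments"]}

```bash
mkdir -p pics; cat > h.py <<'E'
import numpy as np,cv2
from plant import ctrl
def grab(n,f):
    p,d=ctrl.read_camera(n); cv2.imwrite(f'pics/{f}.png',p[:,:,::-1]); np.savez(f'pics/{f}.npz',p=p,d=d,K=ctrl.camera_info(n)['camera_matrix'],D=ctrl.camera_info(n)['D'],T=ctrl.camera_info(n)['world_to_cam']); return p,d
def w(f,u,v,z=None,d=None):
    q=np.load(f'pics/{f}.npz');K,D,T=q['K'],np.array(q['D']),q['T']
    n=cv2.undistortPoints(np.array([[[u,v]]],float),K,D)[0,0]; r=np.array([n[0],n[1],1])
    R,t=T[:3,:3],T[:3,3]; c=-R.T@t; rw=R.T@r
    if z is not None: return c+rw*(z-c[2])/rw[2]
    if d is None:d=q['d'][int(v),int(u)]
    return c+rw*d
E
python3 - <<'E'
from h import *
print(ctrl.get_state())
for n in ['top','side','wrist']: grab(n,n+'0'); print(ctrl.camera_info(n))
E
```

```text
{'time': 0.0, 'qpos': array([ 9.68982049e-01,  2.87202872e-01,  1.57817494e+00,  3.50344929e-05,
        1.27858674e+00, -1.49978480e-01]), 'dq': array([-0.00075874, -0.00046404,  0.00016804,  0.0007586 ,  0.0009885 ,
        0.00014029]), 'joint_efforts': array([-4.26019342e-04, -4.05980015e+01, -2.92628378e+01, -1.26351761e-04,
        5.71697048e-03,  4.25025945e-06]), 'eef_pos': array([0.29431567, 0.60676837, 0.24392344]), 'tcp_rot': array([ 2.24005810e-01,  9.74587087e-01, -1.09699139e-03, -4.50968425e-04]), 'contact_force': array([-0.00897903,  0.1204356 , -0.34916811]), 'wrist_torque': array([0.00399657, 0.00779862, 0.00667658]), 'opening': 0.9988507080217193}
{'camera_matrix': array([[390.4103836 ,   0.        , 279.81090223],
       [  0.        , 390.4103836 , 210.7766223 ],
       [  0.        ,   0.        ,   1.        ]]), 'D': array([-0.04171716,  0.        ,  0.        ,  0.        ,  0.        ]), 'world_to_cam': array([[ 0.11602352, -0.99322829, -0.00600821, -0.04747471],
       [-0.97357374, -0.11252545, -0.19872645,  0.5747783 ],
       [ 0.19670466,  0.02890638, 
[... 508 characters left out ...]
5243, -0.70500302,  1.16072672],
       [ 0.        ,  0.        ,  0.        ,  1.        ]])}
{'camera_matrix': array([[291.43222714,   0.        , 281.59612409],
       [  0.        , 291.43222714, 208.64781893],
       [  0.        ,   0.        ,   1.        ]]), 'D': array([0.02103487, 0.        , 0.        , 0.        , 0.        ]), 'world_to_cam': array([[ 4.36290980e-01,  8.99805635e-01, -2.73151392e-05,
        -6.74217196e-01],
       [ 8.54626524e-01, -4.14375374e-01,  3.12900231e-01,
        -4.03206625e-02],
       [ 2.81538072e-01, -1.36538893e-01, -9.49785999e-01,
         3.79333896e-01],
       [ 0.00000000e+00,  0.00000000e+00,  0.00000000e+00,
         1.00000000e+00]])}
```

View pics/top0.png

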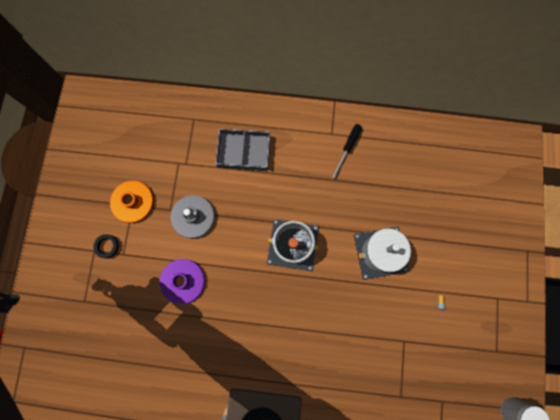

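View pics/side0.png

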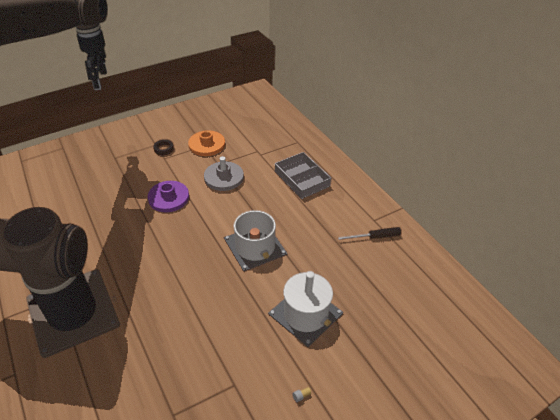

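View pics/wrist0.png

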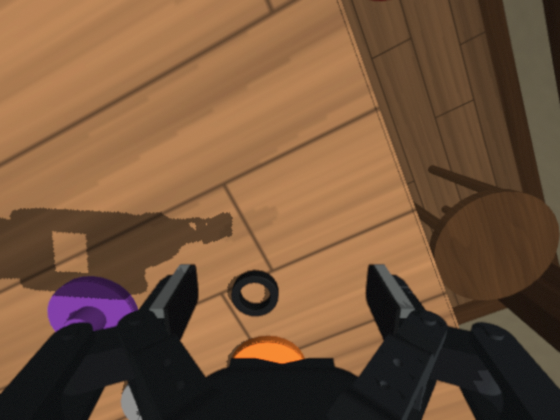

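The top picture shows the grey cap with a silver knob at (193,216), an orange cap at (131,201) and a purple one at (182,281). Only the grey one with the knob fits the description. The open cavity is at (293,243) and the closed one at (386,250). Next I'll enlarge and measure.

```bash
python3 - <<'E'
from h import *
def crop(f,x,y,s,k):
    p=np.load(f'pics/{f}.npz')['p'][y-s:y+s,x-s:x+s,::-1]; return cv2.resize(p,None,fx=k,fy=k,interpolation=cv2.INTER_CUBIC)
a=np.hstack([crop('top0',193,216,33,6),crop('top0',293,243,33,6)]);cv2.imwrite('pics/c1.png',a)
a=np.hstack([crop('side0',224,172,33,6),crop('side0',257,238,33,6)]);cv2.imwrite('pics/c2.png',a)
E
```

```text
(no output)
```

View pics/c1.png

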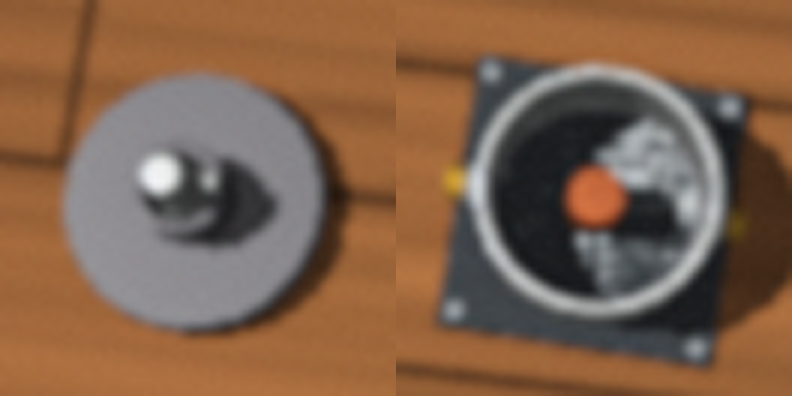

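View pics/c2.png

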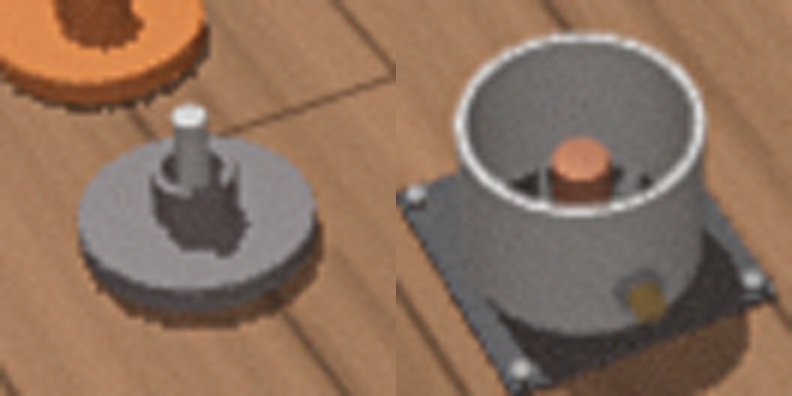

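```bash
python3 - <<'E'
from h import *
def cc(X,Y,x,y): return x-33+(X+.5)/6-.5,y-33+(Y+.5)/6-.5
for nm,f,X,Y,x,y,z in [('knobT','top0',160,174,193,216,.082),('discT','top0',194.5,201,193,216,.018),('rimT','top0',201,191,293,243,.085),('postT','top0',200,196,293,243,.061),
 ('knobS','side0',189,117,224,172,.082),('discS','side0',197,217,224,172,.020),('rimS','side0',185,123,257,238,.085)]:
    u,v=cc(X,Y,x,y); print(nm,w(f,u,v,z=z).round(4), w(f,u,v).round(4))
# plane fits from depth
for f in ['top0','side0']:
    q=np.load(f'pics/{f}.npz');d=q['d'];K,D,T=q['K'],q['D'],q['T']
    g=np.stack(np.meshgrid(np.arange(560),np.arange(420)),-1).reshape(-1,1,2).astype(float)
    n=cv2.undistortPoints(g,K,D)[:,0];P=np.c_[n,np.ones(len(n))]*d.reshape(-1,1)
    W=(P-T[:3,3])@T[:3,:3]
    def seg(c,r,z0,z1):
        m=(np.hypot(*(W[:,:2]-c).T)<r)&(W[:,2]>z0)&(W[:,2]<z1); A=W[m]
        if len(A)<5: print('none');return
        (cx,cy),rr=cv2.minEnclosingCircle(A[:,:2].astype(np.float32)); print(f,len(A),A.mean(0).round(4),'circ',round(cx,4),round(cy,4),round(rr,4),np.percentile(A[:,2],[5,50,95]).round(4))
    a=w('top0',192,216,z=.02)[:2]; b=w('top0',293,242,z=.085)[:2]
    seg(a,.08,.012,.035);seg(a,.03,.074,.1);seg(b,.075,.078,.1)
    c=w('top0',388,250,z=.09)[:2]; seg(c,.08,.08,.11)
E
```

```text
knobT [0.5405 0.2674 0.082 ] [0.5395 0.2657 0.0882]
discT [0.5404 0.2664 0.018 ] [0.5362 0.2597 0.0442]
rimT [ 0.4935 -0.0257  0.085 ] [ 0.4964 -0.026   0.0618]
postT [ 0.4942 -0.0258  0.061 ] [ 0.494  -0.0258  0.0624]
knobS [0.5399 0.2611 0.082 ] [0.5418 0.2656 0.078 ]
discS [0.5384 0.2566 0.02  ] [0.5325 0.2425 0.0332]
rimS [ 0.4945 -0.031   0.085 ] [0.5198 0.0181 0.0262]
top0 1262 [0.5397 0.265  0.0215] circ 0.5413 0.2657 0.0615 [0.0177 0.0215 0.0253]
top0 37 [0.5407 0.2645 0.0828] circ 0.5412 0.2658 0.0093 [0.078  0.0834 0.086 ]
top0 215 [ 0.4963 -0.0253  0.0856] circ 0.4952 -0.0254 0.0542 [0.0816 0.0859 0.0889]
top0 1382 [ 0.4994 -0.2739  0.0919] circ 0.4999 -0.2751 0.0569 [0.0888 0.0918 0.095 ]
side0 712 [0.5367 0.2538 0.0184] circ 0.5394 0.2635 0.0637 [0.0135 0.0177 0.0269]
side0 22 [0.5403 0.2612 0.0796] circ 0.5414 0.2622 0.0104 [0.0756 0.0795 0.0832]
side0 228 [ 0.4933 -0.0309  0.0819] circ 0.4933 -0.0282 0.0572 [0.0783 0.0819 0.0859]
side0 1441 [ 0.4978 -0.2827  0.0898] circ 0.502 -0.2785 0.0572 [0.0862 0.0897 0.093 ]
```

Crops confirm it: grey cap with the silver knob through its neck, and the open cavity with the copper post. The lid is at about (0.5405, 0.265) and the cavity at about (0.495, -0.027). The two cameras agree on the offset between them to 1 mm. I'll write a delta helper and work out what the wrist camera will see.

```bash
cat >> h.py <<'E'
from scipy.spatial.transform import Rotation as Ro
def go(p,yaw=None):
    s=ctrl.get_state();R=Ro.from_quat(s['tcp_rot']);M=R.as_matrix()
    y=M[:2,1] if yaw is None else np.array([np.cos(yaw),np.sin(yaw)])
    y=np.r_[y/np.linalg.norm(y),0];z=np.array([0,0,-1.]);x=np.cross(y,z)
    Rt=Ro.from_matrix(np.c_[x,y,z]); rv=(R.inv()*Rt).as_rotvec()
    d=M.T@(np.array(p)-s['eef_pos'])*100
    print('t',round(s['time'],2),'tcp',s['eef_pos'].round(4),'yawY',round(np.arctan2(M[1,1],M[0,1]),4),'tilt',rv[:2].round(4),'open',round(s['opening'],3),'F',s['contact_force'].round(2)); print('rv',rv.round(4),'d_cm',d.round(3),'norm',np.linalg.norm(d).round(2))
E
python3 - <<'E'
from h import *
go([.5405,.265,.22])
T=ctrl.camera_info('wrist')['world_to_cam'];R,t=T[:3,:3],T[:3,3];s=ctrl.get_state()
c=-R.T@t;print('cam',c,'rel tool',Ro.from_quat(s['tcp_rot']).as_matrix().T@(c-s['eef_pos']))
K=ctrl.camera_info('wrist')['camera_matrix']
for z in [.0,.082,.16]:
    p=np.r_[s['eef_pos'][:2],z];q=K@(R@p+t);print(z,q/q[2])
E
```

```text
t 0.15 tcp [0.2944 0.6069 0.2442] yawY 1.119 tilt [-0.0018 -0.0003] open 1.0 F [-0.36  0.03 -0.6 ]
rv [-0.0018 -0.0003 -0.    ] d_cm [-37.069 -20.01    2.449] norm 42.2
cam [0.22181705 0.64175037 0.37288395] rel tool [ 0.080536   -0.00054291 -0.12862946]
0.0 [281.82406677 177.75049532   1.        ]
0.082 [281.88078953 194.57215584   1.        ]
0.16 [281.9708054  221.26720039   1.        ]
```

{"op": "servo_tool", "data": {
  "increments": "0 0 0 -3.7 -2.0 0.2 8.5; 0 0 0 -7.4 -4.0 0.5 8.5; 0 0 0 -11.1 -6.0 0.7 8.5; 0 0 0 -14.8 -8.0 1 8.5; 0 0 0 -18.5 -10 1.2 8.5; 0 0 0 -22.2 -12.0 1.5 8.5; 0 0 0 -25.9 -14 1.7 8.5; 0 0 0 -29.6 -16 2.0 8.5; 0 0 0 -33.3 -18.0 2.2 8.5; 0 0 0 -36 -19.5 2.4 8.5"
}}

```text
time: 0.98
eef_pos: [0.5345, 0.2722, 0.221]
tcp_rot: [0.224, 0.974, -0.0, 0.0]
contact_force: [0.5, 1.7, 0.3]
opening: 0.992
```

{"op": "servo_tool", "data": {
  "increments": "0 0 0 -1.1 -0.5 0 8.5; 0 0 0 -1.1 -0.5 0 8.5; 0 0 0 -1.1 -0.5 0 8.5; 0 0 0 -1.1 -0.5 0 8.5"
}}

```text
time: 1.32
eef_pos: [0.5402, 0.2666, 0.2212]
tcp_rot: [0.223, 0.975, 0.0, -0.0]
contact_force: [-0.3, 0.6, 0.3]
opening: 0.995
```

```bash
python3 - <<'E'
from h import *
grab('wrist','w1'); go([.5405,.265,.22])
E
```

```text
t 1.37 tcp [0.5401 0.2669 0.2213] yawY 1.1209 tilt [ 0.0002 -0.0006] open 0.996 F [-0.92 -0.66 -0.36]
rv [ 0.0002 -0.0006  0.    ] d_cm [-0.115 -0.151  0.129] norm 0.23
```

View pics/w1.png

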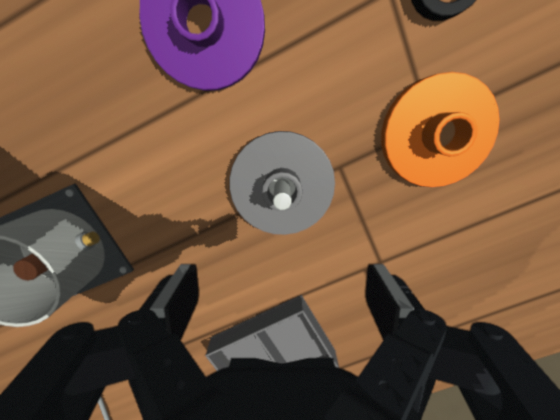

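The wrist view shows the grey lid pair centred near (282,183), with the knob top at (282,201). Next I'll measure it closely.

```bash
python3 - <<'E'
from h import *
q=np.load('pics/w1.npz');p=q['p']
cv2.imwrite('pics/c3.png',cv2.resize(p[123:243,222:342,::-1],None,fx=5,fy=5,interpolation=cv2.INTER_CUBIC))
print(w('w1',282,201,z=.082).round(4),w('w1',282,201).round(4),w('w1',282,183,z=.02).round(4),w('w1',260,183).round(4))
E
```

```text
[0.5403 0.2672 0.082 ] [0.5401 0.2673 0.0827] [0.5375 0.2688 0.02  ] [0.5265 0.2457 0.0194]
```

View pics/c3.png

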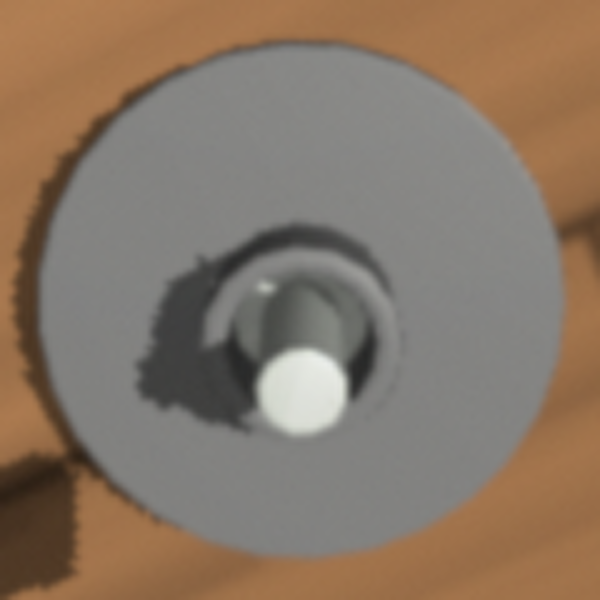

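{"op": "servo_tool", "data": {
  "increments": "0 0 0 0 0 3 6; 0 0 0 0 0 6 6; 0 0 0 0 0 9 5; 0 0 0 0 0 11.5 5; 0 0 0 0 0 13.5 5; 0 0 0 0 0 14.5 5; 0 0 0 0 0 15.2 5; 0 0 0 0 0 15.2 5; 0 0 0 0 0 15.2 5",
  "grip_force": 40
}}

```text
time: 2.12
eef_pos: [0.5415, 0.2662, 0.0703]
tcp_rot: [0.224, 0.975, 0.0, 0.001]
contact_force: [-0.3, -0.4, -0.3]
opening: 0.585
```

```bash
python3 - <<'E'
from h import *
go([.5403,.2670,.066]);grab('wrist','w2');grab('side','s2')
p=np.load('pics/s2.npz')['p'];cv2.imwrite('pics/s2c.png',cv2.resize(p[110:210,170:290,::-1],None,fx=5,fy=5))
E
```

```text
t 2.12 tcp [0.5415 0.2662 0.0703] yawY 1.12 tilt [0.0011 0.0011] open 0.585 F [-0.27 -0.4  -0.26]
rv [ 0.0011  0.0011 -0.    ] d_cm [0.146 0.021 0.433] norm 0.46
```

View pics/w2.png

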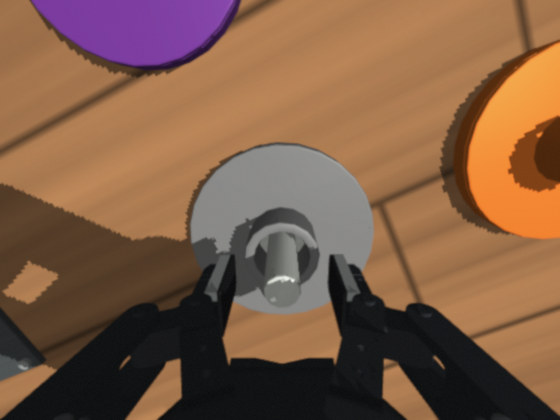

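View pics/s2c.png

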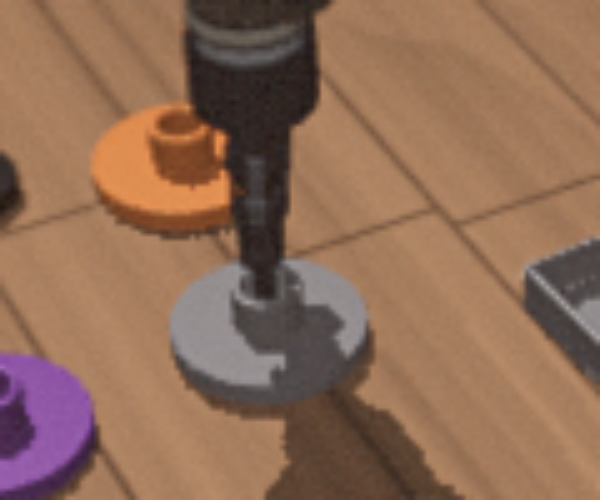

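The knob at (281,285) stands centred between the fingers at 222 and 340 px. I'll lower 3 mm, close, and then lift slightly.

{"op": "servo_tool", "data": {
  "increments": "0 0 0 0.1 0 0.3 5; 0 0 0 0.1 0 0.3 5; 0 0 0 0.1 0 0.3 0; 0 0 0 0.1 0 0.3 0; 0 0 0 0.1 0 0.3 0; 0 0 0 0.1 0 0.3 0; 0 0 0 0.1 0 0.3 0; 0 0 0 0.1 0 0.3 0; 0 0 0 0.1 0 0.3 0; 0 0 0 0.1 0 0.3 0",
  "grip_force": 50
}}

```text
time: 3.05
eef_pos: [0.5406, 0.266, 0.0666]
tcp_rot: [0.224, 0.975, 0.0, 0.0]
contact_force: [0.5, 1.1, 1.1]
opening: 0.194
```

```bash
python3 - <<'E'
from h import *
go([.5403,.2670,.066]);grab('wrist','w3')
E
```

```text
t 3.05 tcp [0.5406 0.266  0.0666] yawY 1.1189 tilt [0.0009 0.0006] open 0.194 F [0.52 1.07 1.14]
rv [ 0.0009  0.0006 -0.    ] d_cm [0.065 0.074 0.061] norm 0.12
```

View pics/w3.png

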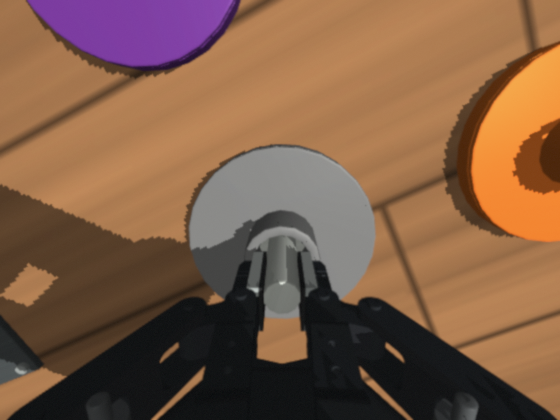

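The knob is held: the opening reads about 17 mm. Lifting.

{"op": "servo_tool", "data": {
  "increments": "0 0 0 0 0 -0.3 0; 0 0 0 0 0 -1 0; 0 0 0 0 0 -2.2 0; 0 0 0 0 0 -3.8 0; 0 0 0 0 0 -5.8 0; 0 0 0 0 0 -7.8 0; 0 0 0 0 0 -9.6 0; 0 0 0 0 0 -11 0; 0 0 0 0 0 -12 0; 0 0 0 0 0 -12.5 0",
  "grip_force": 70
}}

```text
time: 3.93
eef_pos: [0.5407, 0.2659, 0.1933]
tcp_rot: [0.224, 0.975, 0.001, 0.001]
contact_force: [-0.0, 0.0, -4.3]
opening: 0.188
```

```bash
python3 - <<'E'
from h import *
go([.495,-.027,.205]);grab('wrist','w4');grab('side','s4')
p=np.load('pics/s4.npz')['p'];cv2.imwrite('pics/s4c.png',cv2.resize(p[60:210,150:310,::-1],None,fx=4,fy=4))
E
```

```text
t 3.93 tcp [0.5407 0.2659 0.1933] yawY 1.119 tilt [0.0014 0.0017] open 0.188 F [-0.05  0.04 -4.31]
rv [ 0.0014  0.0017 -0.    ] d_cm [ -8.681 -28.343  -1.195] norm 29.67
```

View pics/w4.png

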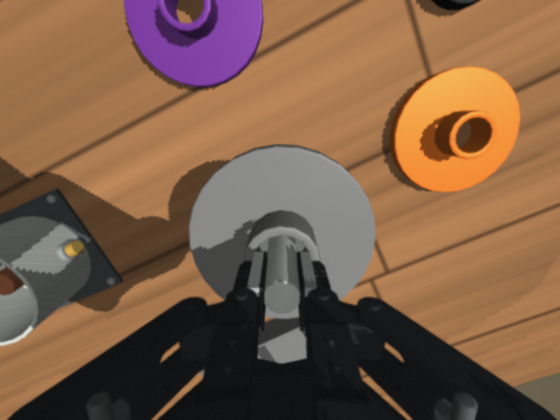

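View pics/s4c.png

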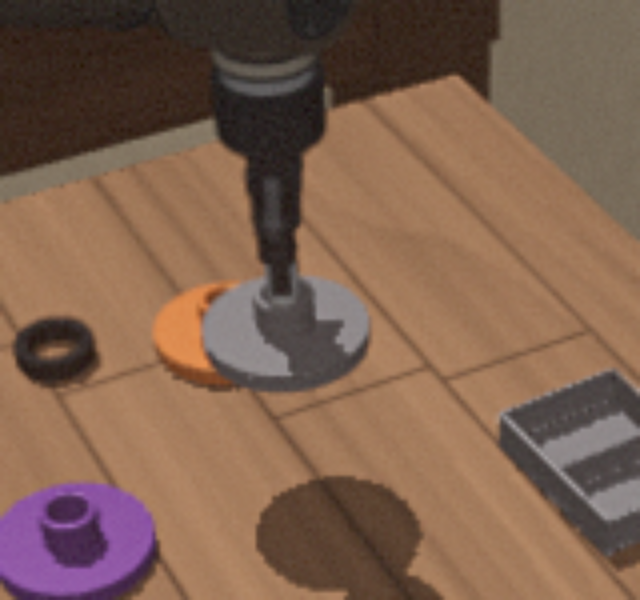

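The pair hangs level, with the cap still over the lid and the bystanders untouched. I'll move to a waypoint where the wrist camera sees the whole cavity beside the lid.

```bash
python3 - <<'E'
from h import *
go([.552,.09,.205])
E
```

```text
t 4.03 tcp [0.5405 0.2658 0.1921] yawY 1.119 tilt [0.0008 0.001 ] open 0.188 F [ 0.24  0.77 -3.83]
rv [ 0.0008  0.001  -0.    ] d_cm [ -8.716 -15.314  -1.29 ] norm 17.67
```

{"op": "servo_tool", "data": {
  "increments": "0 0 0 -0.3 -0.5 -0.3 0; 0 0 0 -1 -1.8 -0.6 0; 0 0 0 -2.2 -3.8 -0.9 0; 0 0 0 -3.5 -6.1 -1.2 0; 0 0 0 -4.9 -8.6 -1.3 0; 0 0 0 -6.3 -11 -1.3 0; 0 0 0 -7.5 -13 -1.3 0; 0 0 0 -8.3 -14.5 -1.3 0; 0 0 0 -8.7 -15.3 -1.3 0; 0 0 0 -8.7 -15.3 -1.3 0"
}}

```text
time: 4.87
eef_pos: [0.5513, 0.0877, 0.2036]
tcp_rot: [0.225, 0.974, -0.001, -0.001]
contact_force: [0.1, -0.4, -3.0]
opening: 0.187
```

{"op": "servo_tool", "data": {
  "increments": "0 0 0 0 0 0 0; 0 0 0 0 0 0 0; 0 0 0 0 0 0 0"
}}

```text
time: 5.12
eef_pos: [0.5515, 0.0911, 0.2042]
tcp_rot: [0.223, 0.975, 0.0, -0.0]
contact_force: [0.2, -0.6, -4.0]
opening: 0.191
```

```bash
python3 - <<'E'
from h import *
grab('wrist','w5');grab('top','t5');go([.4945,-.026,.205])
E
```

```text
t 5.22 tcp [0.5516 0.0911 0.2043] yawY 1.1204 tilt [ 0.0001 -0.0002] open 0.187 F [ 0.23  0.58 -3.76]
rv [ 0.0001 -0.0002  0.    ] d_cm [  0.04  -13.026  -0.074] norm 13.03
```

View pics/w5.png

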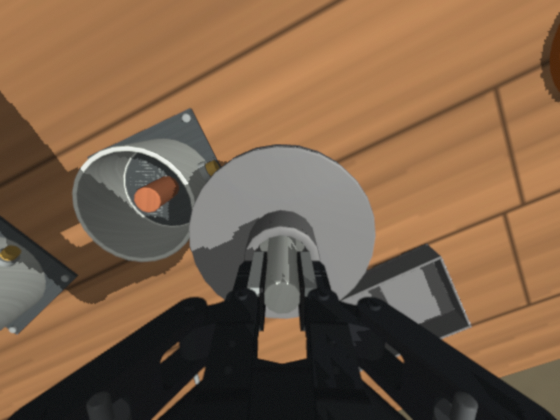

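View pics/t5.png

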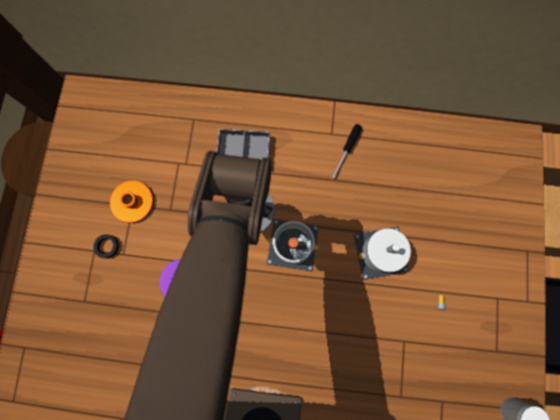

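The wrist view shows the cavity rim around (134,202), the held cap centred at (282,230) and the knob top at (282,293). I'll enlarge the rim to pick points on it.

```bash
python3 - <<'E'
from h import *
p=np.load('pics/w5.npz')['p']
cv2.imwrite('pics/c5.png',cv2.resize(p[135:275,65:205,::-1],None,fx=4,fy=4,interpolation=cv2.INTER_CUBIC))
cv2.imwrite('pics/c5b.png',cv2.resize(p[135:325,180:385,::-1],None,fx=3,fy=3,interpolation=cv2.INTER_CUBIC))
E
```

```text
(no output)
```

View pics/c5.png

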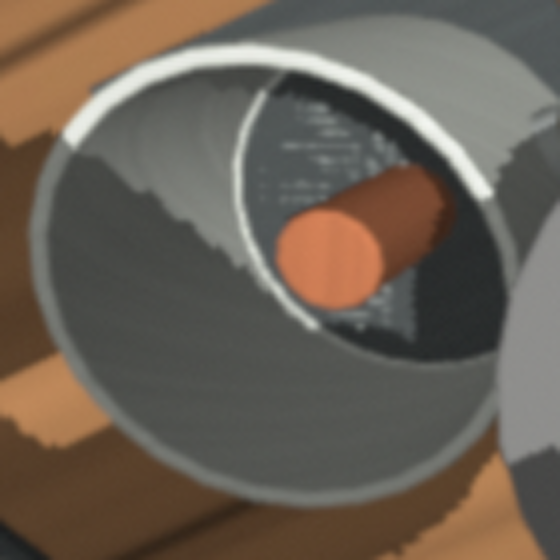

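View pics/c5b.png

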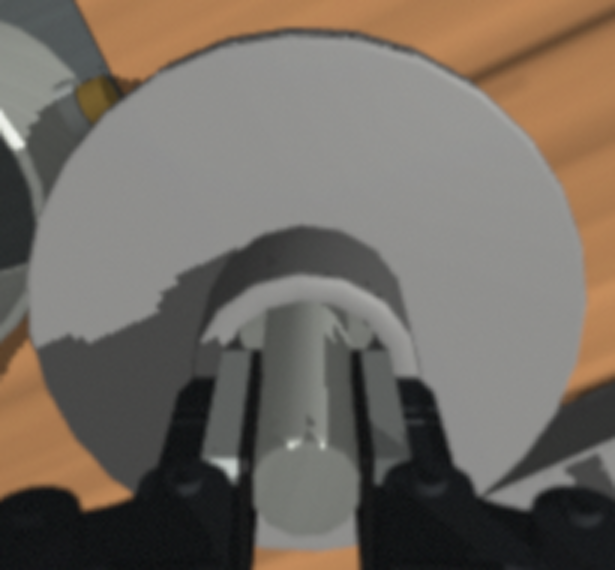

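```bash
python3 - <<'E'
from h import *
from scipy.optimize import least_squares as ls
def fit(f,pts,x0,y0,k,z,r):
    P=np.array([w(f,x0+(X+.5)/k-.5,y0+(Y+.5)/k-.5,z=z)[:2] for X,Y in pts])
    s=ls(lambda c:np.hypot(*(P-c[:2]).T)-r,P.mean(0)); s2=ls(lambda c:np.hypot(*(P-c[:2]).T)-c[2],np.r_[P.mean(0),r])
    print('fixed',s.x.round(4),'free',s2.x.round(4),'res mm',(s2.fun*1e3).round(1)); return s.x
zt=ctrl.get_state()['eef_pos'][2]
c=fit('w5',[(30,237),(120,86),(230,45),(330,60),(430,127),(490,193),(320,505),(200,468),(110,398),(52,315)],65,135,4,.085,.054)
k=w('w5',180+305.5/3-.5,135+488.5/3-.5,z=zt+.0154); print('knob',k.round(4))
d=fit('w5',[(30,290),(585,290),(305,32),(140,470),(55,195),(560,180)],180,135,3,zt-.0466,.0615)
go([c[0],c[1],.205]); print('post',w('w5',65+330/4,135+258/4,z=.061))
E
```

```text
fixed [ 0.4954 -0.0247] free [ 0.4942 -0.0253  0.0523] res mm [ 1.6 -0.6  0.6  0.5 -1.2  0.   1.7 -0.9 -1.6 -0.1]
knob [0.5505 0.0911 0.2197]
fixed [0.5503 0.0934] free [0.548  0.0936 0.0588] res mm [ 1.7  0.7 -0.9 -1.2 -0.3 -0.1]
t 5.22 tcp [0.5516 0.0911 0.2043] yawY 1.1204 tilt [ 0.0001 -0.0002] open 0.187 F [ 0.23  0.58 -3.76]
rv [ 0.0001 -0.0002  0.    ] d_cm [  0.017 -12.872  -0.074] norm 12.87
post [ 0.49478993 -0.02548813  0.061     ]
```

The estimates of the cavity centre agree within 1.5 mm, at about (0.4948, -0.0254), with the post centre at the same spot. I'll carry the pair over.

{"op": "servo_tool", "data": {
  "increments": "0 0 0 0 -0.6 0 0; 0 0 0 0 -2 0 0; 0 0 0 0 -4 0 0; 0 0 0 0 -6.3 0 0; 0 0 0 0 -8.6 0 0; 0 0 0 0 -10.6 0 0; 0 0 0 0 -12.1 0 0; 0 0 0 0 -12.8 0 0; 0 0 0 0 -12.95 0 0; 0 0 0 0 -12.95 0 0"
}}

```text
time: 6.05
eef_pos: [0.495, -0.0267, 0.2045]
tcp_rot: [0.225, 0.974, 0.0, 0.0]
contact_force: [0.3, -0.0, -3.9]
opening: 0.188
```

{"op": "servo_tool", "data": {
  "increments": "0 0 0 0 0 1 0; 0 0 0 0 0 2 0; 0 0 0 0 0 3 0; 0 0 0 0 0 3.8 0; 0 0 0 0 0 4.3 0; 0 0 0 0 0 4.6 0; 0 0 0 0 0 4.6 0; 0 0 0 0 0 4.6 0"
}}

```text
time: 6.72
eef_pos: [0.4953, -0.0263, 0.1583]
tcp_rot: [0.224, 0.975, 0.0, -0.0]
contact_force: [0.3, -0.3, -4.0]
opening: 0.188
```

```bash
python3 - <<'E'
from h import *
go([.4948,-.0254,.1416]);grab('side','s6');grab('top','t6');grab('wrist','w6')
p=np.load('pics/s6.npz')['p'];q=np.load('pics/t6.npz')['p']
cv2.imwrite('pics/c6.png',np.hstack([cv2.resize(p[170:290,190:320,::-1],None,fx=5,fy=5)]))
E
```

```text
t 6.72 tcp [ 0.4953 -0.0263  0.1583] yawY 1.1192 tilt [-0.     -0.0001] open 0.188 F [ 0.34 -0.32 -3.99]
rv [-0.     -0.0001 -0.    ] d_cm [0.081 0.057 1.667] norm 1.67
```

View pics/c6.png

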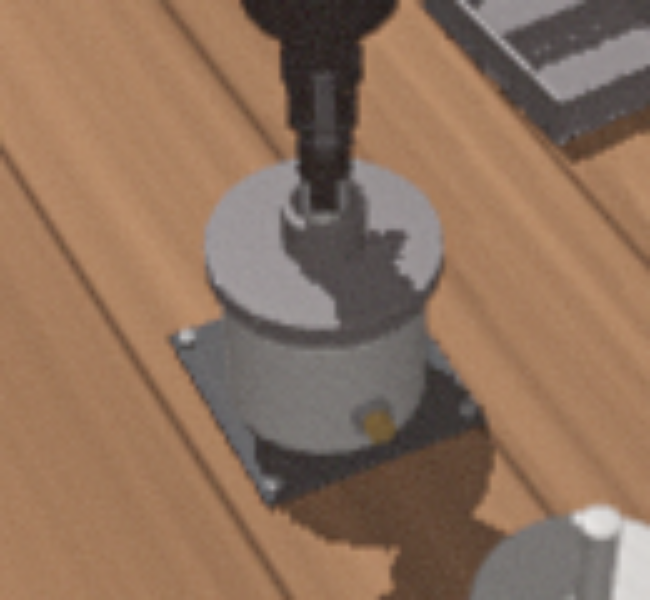

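View pics/w6.png

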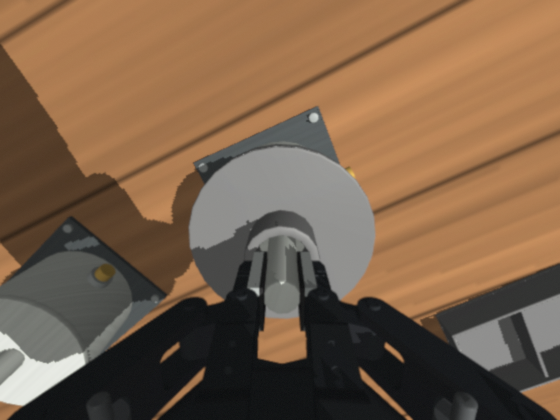

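The pair is centred over the cavity and the closed cavity is well clear. I'll apply a small correction and lower slowly.

{"op": "servo_tool", "data": {
  "increments": "0 0 0 0.03 0.05 0.2 0; 0 0 0 0.03 0.05 0.4 0; 0 0 0 0.03 0.05 0.6 0; 0 0 0 0.03 0.05 0.8 0; 0 0 0 0.03 0.05 0.9 0; 0 0 0 0.03 0.05 0.9 0; 0 0 0 0.03 0.05 0.9 0"
}}

```text
time: 7.45
eef_pos: [0.495, -0.0257, 0.1492]
tcp_rot: [0.224, 0.975, 0.0, -0.0]
contact_force: [0.1, 0.4, -3.8]
opening: 0.19
```

```bash
python3 - <<'E'
from h import *
go([.4948,-.0254,.1416])
E
```

```text
t 7.45 tcp [ 0.495  -0.0257  0.1492] yawY 1.119 tilt [-0.     -0.0003] open 0.19 F [ 0.12  0.43 -3.75]
rv [-0.     -0.0003 -0.    ] d_cm [0.035 0.02  0.759] norm 0.76
```

The plug is about 2 mm into the bore with no contact force. Continuing.

{"op": "servo_tool", "data": {
  "increments": "0 0 0 0 0 0.1 0; 0 0 0 0 0 0.2 0; 0 0 0 0 0 0.3 0; 0 0 0 0 0 0.4 0; 0 0 0 0 0 0.5 0; 0 0 0 0 0 0.6 0; 0 0 0 0 0 0.65 0; 0 0 0 0 0 0.65 0; 0 0 0 0 0 0.65 0"
}}

```text
time: 8.2
eef_pos: [0.4951, -0.0257, 0.1428]
tcp_rot: [0.224, 0.975, 0.0, -0.0]
contact_force: [-0.1, -0.2, -3.7]
opening: 0.187
```

{"op": "servo_tool", "data": {
  "increments": "0 0 0 0 0 0.05 0; 0 0 0 0 0 0.1 0; 0 0 0 0 0 0.15 0; 0 0 0 0 0 0.15 0; 0 0 0 0 0 0.15 0"
}}

```text
time: 8.62
eef_pos: [0.4952, -0.0257, 0.1417]
tcp_rot: [0.224, 0.975, 0.0, 0.0]
contact_force: [0.1, 0.6, -2.1]
opening: 0.186
```

Contact begins at 0.1417 m, where seating was expected. I'll press about 0.5 mm more.

{"op": "servo_tool", "data": {
  "increments": "0 0 0 0 0 0.05 0; 0 0 0 0 0 0.05 0; 0 0 0 0 0 0.05 0; 0 0 0 0 0 0.05 0"
}}

```text
time: 8.95
eef_pos: [0.4954, -0.0257, 0.1416]
tcp_rot: [0.224, 0.975, 0.0, 0.0]
contact_force: [-1.8, 2.5, 3.8]
opening: 0.189
```

```bash
python3 - <<'E'
from h import *
go([.4948,-.0254,.1416]);grab('side','s7');grab('wrist','w7')
p=np.load('pics/s7.npz')['p']
cv2.imwrite('pics/c7.png',np.hstack([cv2.resize(p[170:290,190:320,::-1],None,fx=5,fy=5)]))
E
```

```text
t 8.95 tcp [ 0.4954 -0.0257  0.1416] yawY 1.119 tilt [0.0002 0.0004] open 0.189 F [-1.84  2.46  3.79]
rv [ 0.0002  0.0004 -0.    ] d_cm [ 0.063  0.001 -0.005] norm 0.06
```

View pics/c7.png

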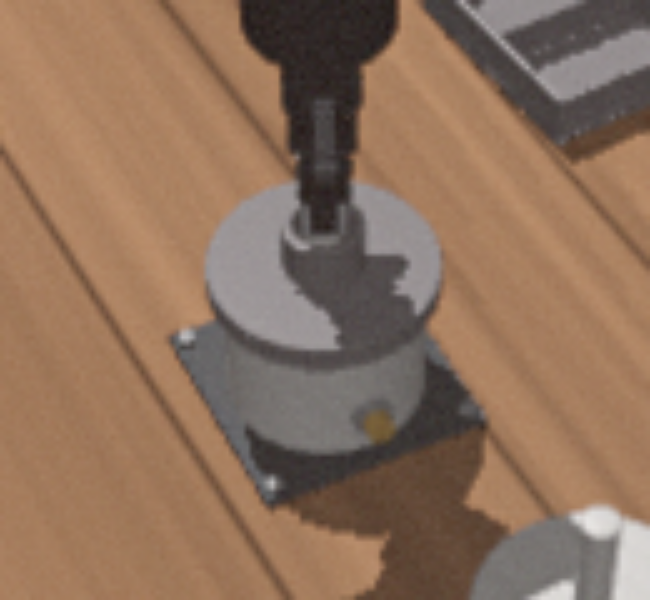

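It seats flat, with the skirt down round the canister top, and pushes back with about 8 N. Releasing the knob.

{"op": "servo_tool", "data": {
  "increments": "0 0 0 0 0 -0.05 2.2; 0 0 0 0 0 -0.05 3; 0 0 0 0 0 -0.05 4; 0 0 0 0 0 -0.05 6; 0 0 0 0 0 -0.05 8; 0 0 0 0 0 -0.05 8.5; 0 0 0 0 0 -0.05 8.5; 0 0 0 0 0 -0.05 8.5; 0 0 0 0 0 -0.05 8.5; 0 0 0 0 0 -0.05 8.5"
}}

```text
time: 9.88
eef_pos: [0.4951, -0.0258, 0.1413]
tcp_rot: [0.224, 0.975, 0.0, -0.0]
contact_force: [0.1, -0.4, -0.5]
opening: 0.995
```

```bash
python3 - <<'E'
from h import *
go([.4948,-.0254,.1125]);grab('side','s8');grab('wrist','w8')
p=np.load('pics/s8.npz')['p']
cv2.imwrite('pics/c8.png',np.hstack([cv2.resize(p[170:290,190:320,::-1],None,fx=5,fy=5)]))
E
```

```text
t 9.88 tcp [ 0.4951 -0.0258  0.1413] yawY 1.119 tilt [ 0. -0.] open 0.995 F [ 0.12 -0.36 -0.5 ]
rv [ 0. -0.  0.] d_cm [0.043 0.019 2.88 ] norm 2.88
```

View pics/c8.png

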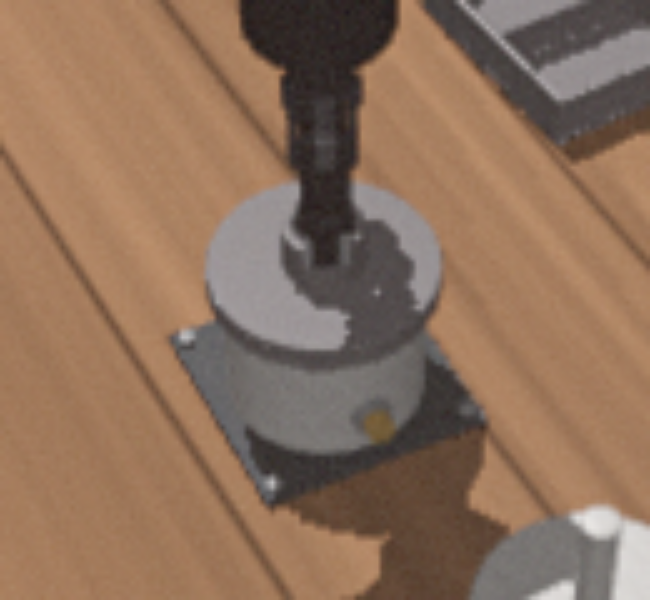

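View pics/w8.png

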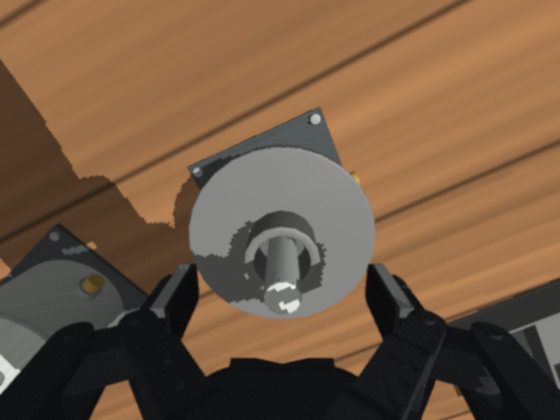

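The knob is free and the lid stays seated. The cap neck at (283,250) is centred between the open fingers (mid 282 px). Next I'll lower to the neck: TCP 0.1125 keeps the tips about 3 mm off the disc and the body about 14 mm above the knob.

{"op": "servo_tool", "data": {
  "increments": "0 0 0 0 0 0.6 8.5; 0 0 0 0 0 1.2 8.5; 0 0 0 0 0 1.8 8.5; 0 0 0 0 0 2.3 8.5; 0 0 0 0 0 2.6 8.5; 0 0 0 0 0 2.8 8.5; 0 0 0 0 0 2.8 8.5; 0 0 0 0 0 2.8 8.5"
}}

```text
time: 10.65
eef_pos: [0.4951, -0.0258, 0.1133]
tcp_rot: [0.224, 0.975, 0.0, -0.0]
contact_force: [-0.5, 0.1, 0.3]
opening: 0.993
```

{"op": "servo_tool", "data": {
  "increments": "0 0 0 0 0 0 6; 0 0 0 0 0 0 5; 0 0 0 0 0 0 4; 0 0 0 0 0 0 3; 0 0 0 0 0 0 3; 0 0 0 0 0 0 3; 0 0 0 0 0 0 3; 0 0 0 0 0 0 3",
  "grip_force": 30
}}

```text
time: 11.32
eef_pos: [0.4955, -0.0258, 0.1138]
tcp_rot: [0.224, 0.975, -0.0, 0.0]
contact_force: [-0.0, -0.0, 3.6]
opening: 0.498
```

```bash
python3 - <<'E'
from h import *
go([.4948,-.0254,.1125]);grab('side','s9');grab('wrist','w9')
p=np.load('pics/s9.npz')['p']
cv2.imwrite('pics/c9.png',np.hstack([cv2.resize(p[170:290,190:320,::-1],None,fx=5,fy=5)]))
E
```

```text
t 11.32 tcp [ 0.4955 -0.0258  0.1138] yawY 1.119 tilt [0.0002 0.0009] open 0.498 F [-0.02 -0.02  3.61]
rv [ 0.0002  0.0009 -0.    ] d_cm [0.081 0.01  0.132] norm 0.16
```

View pics/c9.png

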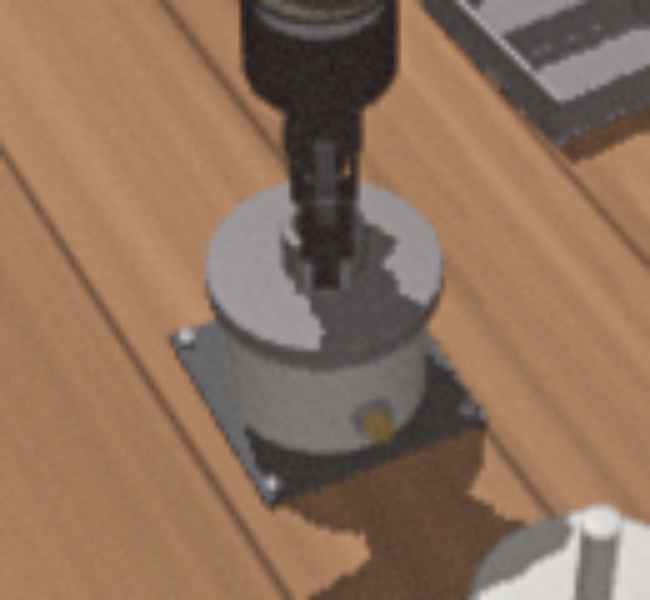

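View pics/w9.png

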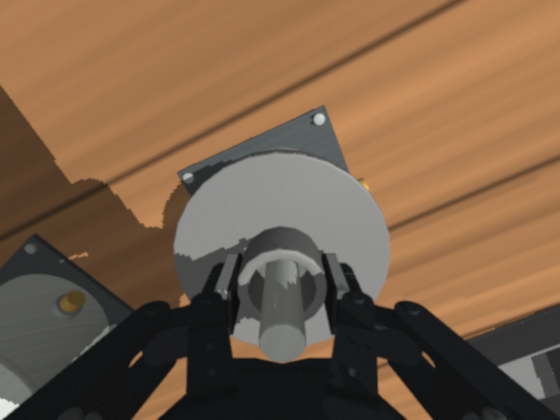

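The neck is gripped: the opening reads about 43 mm, with the knob free inside it. I'll lift slowly, straight up.

{"op": "servo_tool", "data": {
  "increments": "0 0 0 0 0 -0.1 3; 0 0 0 0 0 -0.3 3; 0 0 0 0 0 -0.5 3; 0 0 0 0 0 -0.8 3; 0 0 0 0 0 -1.1 3; 0 0 0 0 0 -1.4 3; 0 0 0 0 0 -1.7 3; 0 0 0 0 0 -2 3; 0 0 0 0 0 -2 3"
}}

```text
time: 12.17
eef_pos: [0.4956, -0.0259, 0.1343]
tcp_rot: [0.224, 0.975, -0.0, 0.001]
contact_force: [-0.9, 0.1, -0.6]
opening: 0.495
```

```bash
python3 - <<'E'
from h import *
go([.4951,-.0258,.2138]);grab('side','s10')
p=np.load('pics/s10.npz')['p']
cv2.imwrite('pics/c10.png',np.hstack([cv2.resize(p[150:290,190:320,::-1],None,fx=4,fy=4)]))
E
```

```text
t 12.17 tcp [ 0.4956 -0.0259  0.1343] yawY 1.119 tilt [0.0004 0.0016] open 0.495 F [-0.86  0.13 -0.61]
rv [ 0.0004  0.0016 -0.    ] d_cm [ 0.038 -0.013 -7.954] norm 7.95
```

View pics/c10.png

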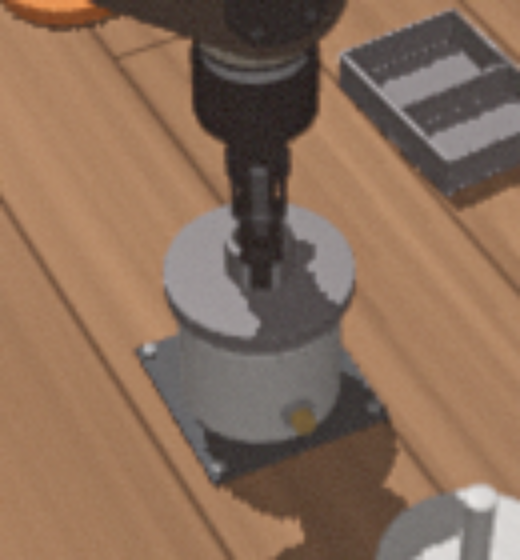

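The cap alone rises: the load is below 1.5 N, against about 4 N for the pair. Continuing to about 10 cm.

{"op": "servo_tool", "data": {
  "increments": "0 0 0 0.03 0 -0.5 3; 0 0 0 0.03 0 -1.2 3; 0 0 0 0.03 0 -2.1 3; 0 0 0 0.03 0 -3.1 3; 0 0 0 0.03 0 -4.1 3; 0 0 0 0.03 0 -5.2 3; 0 0 0 0.03 0 -6.2 3; 0 0 0 0.03 0 -7 3; 0 0 0 0.03 0 -7.6 3; 0 0 0 0.03 0 -8 3"
}}

```text
time: 13.05
eef_pos: [0.4951, -0.0257, 0.2145]
tcp_rot: [0.224, 0.975, -0.0, 0.001]
contact_force: [-0.3, -0.4, -1.4]
opening: 0.498
```

{"op": "servo_tool", "data": {
  "increments": "0 0 0 0 0 0 3; 0 0 0 0 0 0 3; 0 0 0 0 0 0 3; 0 0 0 0 0 0 3; 0 0 0 0 0 0 3; 0 0 0 0 0 0 3"
}}

```text
time: 13.55
eef_pos: [0.4946, -0.0256, 0.2129]
tcp_rot: [0.224, 0.975, 0.0, -0.0]
contact_force: [0.1, -0.6, -1.0]
opening: 0.493
```

```bash
python3 - <<'E'
from h import *
go([.4951,-.0258,.2138]);grab('side','s11');grab('top','t11')
p=np.load('pics/s11.npz')['p']
cv2.imwrite('pics/c11.png',np.hstack([cv2.resize(p[130:290,190:320,::-1],None,fx=3.7,fy=3.7)]))
E
```

```text
t 13.55 tcp [ 0.4946 -0.0256  0.2129] yawY 1.119 tilt [-0.0002 -0.0009] open 0.493 F [ 0.13 -0.64 -1.  ]
rv [-0.0002 -0.0009 -0.    ] d_cm [-0.053  0.001 -0.094] norm 0.11
```

View pics/c11.png

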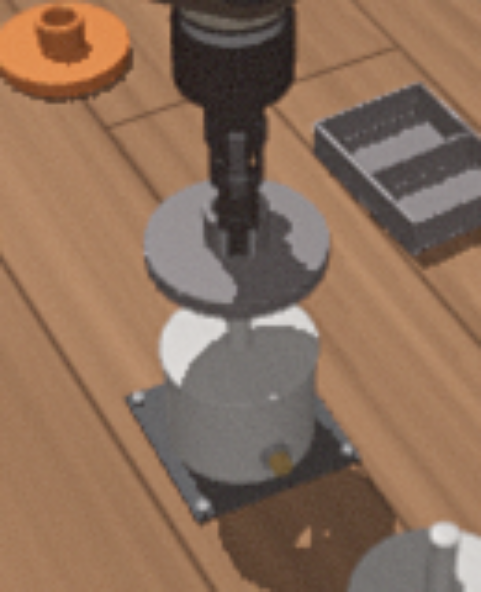

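View pics/s11.png

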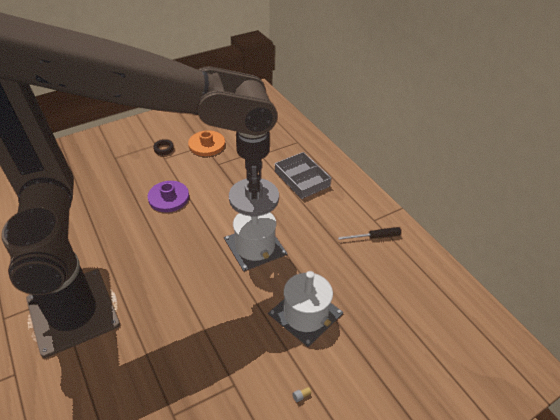

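The cap hangs level about 10 cm up, and the inner lid stays on the rim. One depth check on the seated lid, then I'll hand in.

```bash
python3 - <<'E'
from h import *
q=np.load('pics/s11.npz');d=q['d'];K,D,T=q['K'],q['D'],q['T']
g=np.stack(np.meshgrid(np.arange(560),np.arange(420)),-1).reshape(-1,1,2).astype(float)
n=cv2.undistortPoints(g,K,D)[:,0];P=np.c_[n,np.ones(len(n))]*d.reshape(-1,1);W=(P-T[:3,3])@T[:3,:3]
for c in ([.4945,-.0285],[.5,-.278]):
  m=(np.hypot(*(W[:,:2]-c).T)<.053)&(W[:,2]>.083)&(W[:,2]<.1);A=W[m];f=np.linalg.lstsq(np.c_[A[:,:2]-c,np.ones(len(A))],A[:,2],rcond=None)[0]
  print(len(A),'slope',f[:2].round(3),'z',f[2].round(4))
m=(np.hypot(*(W[:,:2]-[.4945,-.0285]).T)<.058)&(W[:,2]>.183)&(W[:,2]<.205);A=W[m];f=np.linalg.lstsq(np.c_[A[:,:2]-[.4945,-.0285],np.ones(len(A))],A[:,2],rcond=None)[0];print('cap',len(A),f.round(4))
print(np.abs(ctrl.get_state()['dq']).max()); print(ctrl.sign_off())
E
```

```text
778 slope [ 0.    -0.003] z 0.0889
1261 slope [ 0.    -0.017] z 0.0897
cap 937 [ 1.000e-04 -3.000e-03  1.923e-01]
0.0030896273180876822
the job is handed in; nothing more can be done
None
```

The job is done and handed in at about 13.6 s of the 64 s. I gripped the pair by the inner lid's knob, carried them to the open cavity and lowered them until they seated, then let go of the knob. After that I gripped the grey cap by its neck and lifted it alone about 99 mm, still held over the cavity. `sign_off` reports no verdict, so the result rests on the checks below.

- **Inner lid seated:** contact came at the expected height, TCP 0.1416 m. The last depth check put the lid's top at 88.9 mm, against about 90 mm for the fixed lid on the closed cavity, with a slope of 0.003.
- **Cap held:** it hangs level, with a slope of about 0.003. Its disc top is at about 192 mm. The load on the tool is about 1 N, and the arm was still.
- **Bystanders:** in the last side picture the tray, tape roll, screwdriver and adapter look where they started. I did not measure their positions again.

Two measurements disagreed. The side camera reads y about 4 mm lower than the top and wrist cameras, so I placed the lids by those two and the copper post. In the wrist picture before the grasp, the cap's disc centre was also about 3 mm off the knob's, from cap play or calibration. Neither had a visible effect.

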